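Square a film carrier into the corner of a copy board with a pusher

ROBOT

A 6-joint arm with a two-finger parallel gripper is mounted at the origin on the work surface; the furniture and walls round the work are solid. World frame = base frame: x ahead of the robot, y to its left, z up, the work surface at z = 0. Lengths are in m, angles in rad, forces in N, time in s.
With the tool pointing down it reaches from about 0.25 to 0.775 m from the base axis. Payload 4 kg.
Tool frame: the origin (TCP) lies midway between the tips of the shut fingers; the grasp point (between the pads) lies 19 mm behind it (robot.tcp_to_grasp is the distance from the TCP to the grasp point, in m); z points along the fingers, y is the line along which they close (so a half turn about z gives the same grasp; the last joint's range is limited). The gripper opens to 94 mm and grips with 3 to 60 N. Pads are 16 mm wide; open, the fingers measure 119 mm over their backs; the gripper's body (75 mm by 177 mm) begins 78 mm behind the grasp point.
Start: joints at [-1.445, 0.087, 1.371, -0, 1.684, -0.103], TCP at [0.125, -0.536, 0.169] pointing down, gripper open.
Joint ranges: [-3.1, 3.1], [-0.76, 2.03], [0.27, 2.55], [-1.08, 4.22], [0.17, 2.65], [-2.57, 2.57]. Speed limits (rad/s): [2.79, 2.79, 3.14, 3.14, 3.14, 3.14].

INTERFACE

Orientations are given as [roll, pitch, yaw] about the fixed x, y, z axes, in that order (R = Rz(yaw) Ry(pitch) Rx(roll)).
In Python, from bench import robot, viewer gives the robot as it stands. The module is installed in compiled form; this text tells all that it offers.
- The arm moves only by the shell command python3 -m handwheel 'ROWS' [OPENING]. ROWS is JSON, a list of rows, each a list of 6 numbers: the shift along the tool's x, y, z in units of 0.2 m (1.0 is 0.2 m), then the turn, a rotation vector about the tool's x, y, z in units of 30 degrees (1.0 is 30 degrees). In form: [[x, y, z, wx, wy, wz], ...]. A call has 1 to 10 rows; each row is the pose to reach, as a shift and turn from the pose commanded when the call began, along the tool's axes at that moment; what a row does not reach only later rows make up. A row lasts 1/12 s, in which the tool goes at most 41.7 mm and 7.16 degrees, less where a joint would pass 70% of its speed; a pose out of reach is approached as far as the arm can. A call with a number of a shift or a turn outside -1 to 1 is refused whole. A call with a gripper value outside its range is refused whole. OPENING is the gripper's target within -1 to 1 (shut at 1, half-way at 0, fully open at -1), set as the call begins (- or left out, the last holds). The fingers move at their own pace and stop on an object; the grip force is fixed at half the most. Time passes only in rows, so rows that repeat a pose let the fingers close. It gives the time, the measured TCP pose, the force, the opening and the grip force at its end, in the units of the state.
- robot.get_obs(): the state, without advancing time (a new reading comes with each control period).
- viewer.snapshot(name): name is "side" or "top"; returns the picture (400x640x3 uint8, red, green, blue); there is no depth.
- viewer.calibration(name): a dict with "fx", "fy", "cx", "cy" (pixels), "R" (3x3) and "t" (3): a world point X has camera coordinates R X + t. Camera axes: x right, y down, z forward; pixel columns grow to the right and rows downward; lengths in m; the calibration is good to about 2 mm. A picture is of the moment at which its call begins. calibration takes no time and is no camera call.
- robot.close_job(): hands the job in; it is judged then, once.
The state is a dict: "time": time; "joint_positions": joint angles; "qvel": joint speeds; "joint_torque": joint torques, N m; "tool_pos": TCP position; "ee_rot": TCP orientation; "wrist_force": force on the tool from outside, world axes, zero at the start; "wrist_torque": the same for the moment, N m; "width": finger opening in m; "finger_force": force on a finger pad.
Only numpy, scipy, OpenCV 4.12 (cv2) and the standard library are available. Lean on these libraries where they do the work, as an engineer would, in place of code of your own. Each camera call takes 0.05 s, during which the arm holds its last target. There are 200 camera calls.

TASK

Pick up the upright wooden-handled pusher and, with its rubber foot alone, nudge the glass film carrier across the copy board: first press its long edge flush against the left rail, then slide it along that rail until it is flush against the far rail too, each time holding it pressed for half a second with about 8 N; over 12 N would crack the glass. Then stand the pusher upright on the desk, off the board, let go, and leave the other things where they are.

Things in the scene. Friction and masses are not known exactly. Their poses are not given: they have to be found in the camera images.
- board: Copy board: a flat white panel with aluminium edges, 200 (x) x 190 (y) x 12 mm, fixed to the desk, with a rail along its far (+x) edge and one along its left (+y) edge that meet in a square corner. Origin at the centre of its underside.
- corner (a point): The inner square corner of the copy board, at its top surface (12 mm above the desk), with the board's axes: the far rail's inner face is the plane x = 0 of this frame, the left rail's the plane y = 0, z up. The open surface reaches 185 mm towards -x and 175 mm towards -y.
- far_rail: The aluminium rail along the board's far edge, 13 x 190 mm, rising 10 mm above the board's top, rigidly fixed to the board; origin at the centre of its underside, its long axis is its y.
- left_rail: The aluminium rail along the board's left edge, 185 x 13 mm, rising 10 mm above the board's top, rigidly fixed to the board; origin at the centre of its underside, its long axis is its x.
- carrier_center (a point): Centre (half-way up) of the film carrier: a flat dark-steel frame with a glass window, 100 mm (x) x 76 mm (y) x 8 mm thick, lying loose on the board, clear of both rails and up to 0.3 rad from square. It slides under 0.5 to 2 N. Home: centre at x = -50 mm, y = -38 mm in the frame of corner, axes parallel to it.
- carrier: The same film carrier, about 0.11 kg; origin at the centre of its underside, same axes.
- pusher_center (a point): A point on the axis of the pusher's handle, 38 mm above the pusher's underside. The pusher stands upright on the desk right of the board: a square pale-wood handle 22 x 22 mm, from 24 to 76 mm above the underside, flats facing its x and y axes, on a round black rubber foot 32 mm in diameter and 23 mm high. Grip the handle firmly, or it turns in the fingers when the foot pushes.
- pusher: The same pusher, about 90 g; origin on the handle's axis at the underside, z up along the handle. The round foot sits on a stiff eccentric pin: its centre is 4 mm to one side of the handle's axis, in a direction that differs each time and is not reported, so where it meets the carrier has to be felt.
- tape: Bystander: roll of wide tape lying flat, 96 x 94 x 48 mm; origin under its centre.
- rubber: Bystander: eraser, 20 x 44 x 11 mm; origin under its centre.
- matches: Bystander: matchbox, 36 x 55 x 14 mm; origin under its centre.
There are look-alikes about, which are no part of the job. What is shaped like the pusher but blue, orange or red is not meant.

How it is judged:
On the way, in this order (a step that is already met when the one before it is completed fails the run):
1. the pusher holds the carrier pressed (over 3 N; over 2.5 N on the rail) against the left rail, square to it (1.5 mm, 0.02 rad), for 0.2 s (y of carrier_center in the frame of corner between -0.0395 and -0.0365 m and angle between the x axis of carrier_center and the x axis of corner, either way round below 0.02 rad and angle between carrier_center's own z axis and vertical below 0.05 rad and contact force between pusher and carrier above 3 N and contact force between carrier and left_rail above 2.5 N), for 0.2 s.
2. the pusher holds the carrier pressed (over 3 N; over 2.5 N on the rail) against the far rail, flush with both rails (1.5 mm, 0.02 rad), for 0.2 s (x of carrier_center in the frame of corner between -0.0515 and -0.0485 m and y of carrier_center in the frame of corner between -0.0395 and -0.0365 m and angle between the x axis of carrier_center and the x axis of corner, either way round below 0.02 rad and angle between carrier_center's own z axis and vertical below 0.05 rad and contact force between pusher and carrier above 3 N and contact force between carrier and far_rail above 2.5 N), for 0.2 s.
At the end, for the whole second after the job is handed in: The carrier lies at rest flush with both rails (each edge within 1.5 mm, within 0.02 rad of square), and the pusher stands upright (within 0.1 rad) and at rest on the desk, off the board, clear of the carrier (x of carrier_center in the frame of corner between -0.0515 and -0.0485 m and y of carrier_center in the frame of corner between -0.0395 and -0.0365 m and angle between the x axis of carrier_center and the x axis of corner, either way round below 0.02 rad and angle between carrier_center's own z axis and vertical below 0.05 rad and height (world z) of pusher_center below 0.043 m and angle between pusher_center's own z axis and vertical below 0.1 rad and linear speed of each of pusher, carrier below 0.01 m/s and contact force between pusher and carrier below 0.1 N); the robot touches nothing.
It fails at once if the carrier is pressed on a rail with more than 12 N (contact force between carrier and far_rail above 12 N or contact force between carrier and left_rail above 12 N).
It fails at once if the pusher presses the carrier with more than 12 N (contact force between pusher and carrier above 12 N).
It fails at once if the gripper or arm touches the carrier (contact force between any of the fingers, the arm and carrier above 0.3 N).
It fails at once if a bystander is moved more than 15 mm (distance of any of tape, rubber, matches from where it was at the start of the episode above 0.015 m).
It also fails if it takes over 72 s, if anything falls off the work surface, if the arm or the gripper's body presses on something with over 40 N, if the wrist force passes 120 N, or if a joint passes its speed limit or range.

## Working session

There is one attempt and no reset: what is moved stays moved. The work goes in short steps, Python scripts to look and compute and a shell command to move; the robot and the scene stay as the last step left them, time stands still between calls to the robot, and variables do not carry over. Pictures are saved under pics/ and viewed, at most 13 in all, crops included, and the job is handed in when it is done.

```bash
mkdir -p pics
cat > h.py <<'E'
import numpy as np, cv2
from bench import robot, viewer
def snap(n,f):
    im=viewer.snapshot(n); cv2.imwrite(f'pics/{f}.png',cv2.cvtColor(im,cv2.COLOR_RGB2BGR)); return im
def px2w(n,u,v,z):
    c=viewer.calibration(n);R=np.array(c['R']);t=np.array(c['t'])
    d=R.T@np.array([(u-c['cx'])/c['fx'],(v-c['cy'])/c['fy'],1]);o=-R.T@t
    return o+d*(z-o[2])/d[2]
def w2px(n,X):
    c=viewer.calibration(n);p=np.array(c['R'])@np.array(X)+np.array(c['t'])
    return np.array([c['fx']*p[0]/p[2]+c['cx'],c['fy']*p[1]/p[2]+c['cy']])
E
python3 - <<'E'
from h import *
snap('top','top0');snap('side','side0')
o=robot.get_obs();print(o)
for n in('top','side'):
    c=viewer.calibration(n);print(n,-np.array(c['R']).T@np.array(c['t']),c['fx'],np.array(c['R']).round(3).tolist())
E
```

```text
{'time': 0.1, 'joint_positions': array([-1.44513519e+00,  8.79007766e-02,  1.37206747e+00, -1.31260109e-05,
        1.68363350e+00, -1.03082032e-01]), 'qvel': array([ 0.00071728, -0.00087899, -0.00367926, -0.0007246 , -0.00034558,
        0.00026423]), 'joint_torque': array([ 2.06506389e-03, -3.41252697e+01, -3.03302121e+01,  7.18994765e-02,
        3.03970731e-02, -1.05870599e-04]), 'tool_pos': array([ 0.12464326, -0.53510835,  0.16822865]), 'ee_rot': array([-3.13959288e+00, -1.93758919e-04,  2.28741511e-01]), 'wrist_force': array([-0.50110982, -0.1858869 , -0.33283028]), 'wrist_torque': array([ 1.06531706e-05, -4.02712114e-02,  5.57638659e-03]), 'finger_force': 0.0, 'width': 0.09415728979042924}
top [ 0.47004789 -0.03291619  0.99992762] 389.33071078403884 [[0.008, -1.0, 0.016], [-0.999, -0.008, -0.035], [0.035, -0.016, -0.999]]
side [ 0.28233112 -0.7279902   0.58496593] 363.49260565067766 [[0.934, -0.356, -0.019], [-0.221, -0.537, -0.814], [0.279, 0.765, -0.58]]
```

View pics/top0.png

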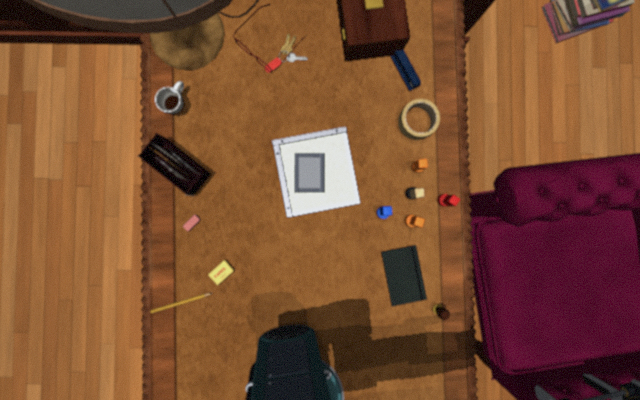

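View pics/side0.png

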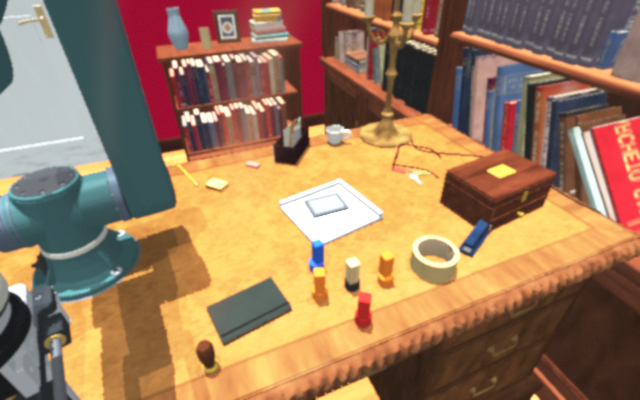

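The pale-wood pusher is at top (416,193) / side (352,272). Look-alikes are:
- blue: top (385,212)
- orange: top (421,165) and (415,222)
- red: top (449,201)
- dark stamp: top (443,311)

By the description I choose the pale one, and I'll check it in a close crop that also covers the board.

Run:
```python
from h import *
im=cv2.imread('pics/top0.png')[115:235,265:465]
cv2.imwrite('pics/c1.png',cv2.resize(im,None,fx=4,fy=4,interpolation=cv2.INTER_CUBIC))
im=cv2.imread('pics/side0.png')[170:300,260:420]
cv2.imwrite('pics/c2.png',cv2.resize(im,None,fx=4,fy=4,interpolation=cv2.INTER_CUBIC))
```

```text
(no output)
```

View pics/c1.png

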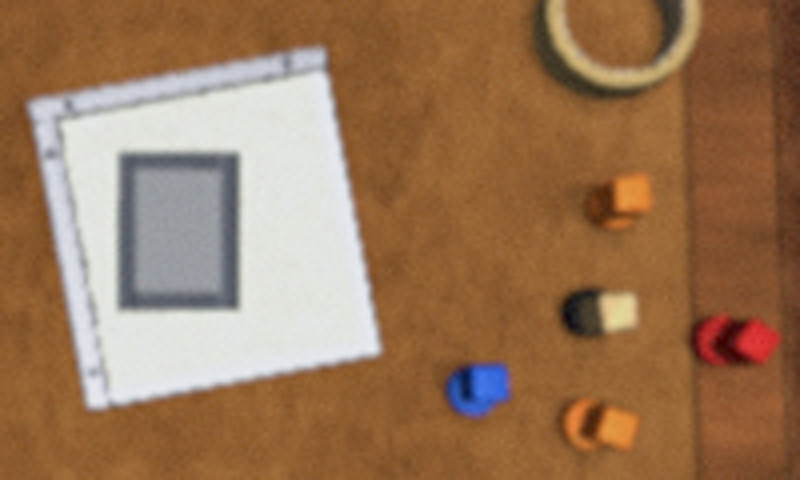

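View pics/c2.png

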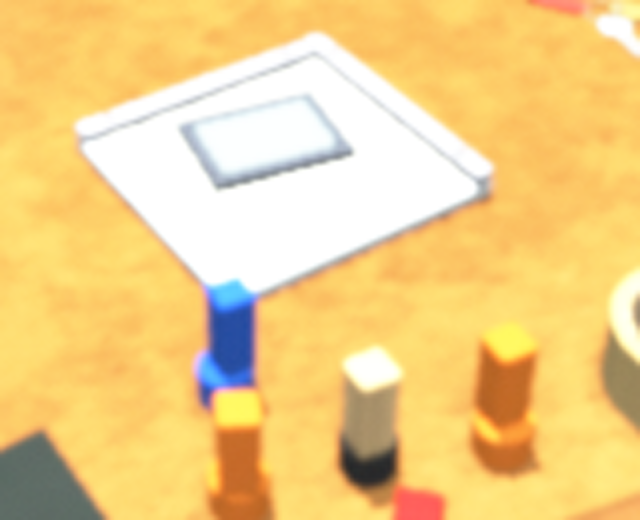

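The crops confirm the pale-wood handle on a black foot, with its top face at c1 (619,311) and foot at (583,312). The carrier is at (120–240, 153–308), the board's inner corner at (62,120) and its near right corner at (380,353).

Run:
```python
from h import *
from scipy.optimize import least_squares
f=lambda u,v:(265+(u+.5)/4-.5,115+(v+.5)/4-.5)
def fit(pts,x0,n='top'):
    def P(p,q): c,s=np.cos(p[2]),np.sin(p[2]); return [p[0]+c*q[0]-s*q[1],p[1]+s*q[0]+c*q[1],q[2]]
    r=lambda p:np.concatenate([w2px(n,P(p,q))-np.array(f(*uv)) for uv,q in pts])
    s=least_squares(r,x0); return s.x, r(s.x).round(2)
# corner frame points
B=[((28,100),(.013,.013,.022-0)),((325,47),(.013,-.177+.002,.022)),((380,353),(-.187+.002,-.177+.002,.012)),((62,120),(0,0,.012)),((88,408),(-.185,.013,.022))]
b,rb=fit(B,[.55,.1,.2]);print('corner',b,rb)
x=.05;y=.038
C=[((119,152),(x,y,.02)),((240,152),(x,-y,.02)),((240,308),(-x,-y,.02)),((118,308),(-x,y,.02))]
c,rc=fit(C,[.5,.05,0.]);print('carrier',c,rc)
R=np.array([[np.cos(b[2]),np.sin(b[2])],[-np.sin(b[2]),np.cos(b[2])]])
print('carrier in corner',R@(c[:2]-b[:2]),c[2]-b[2])
h=.011
Q=[((602,294),(h,h,.076)),((635,292),(h,-h,.076)),((637,328),(-h,-h,.076)),((603,330),(-h,h,.076))]
p,rp=fit(Q,[.4,-.25,0.]);print('pusher',p,rp,R@(p[:2]-b[:2]))
print('foot px c1',(np.array(w2px('top',[p[0],p[1],.023]))-[265-.375,115-.375])*4)
# side check: c2 pusher top
print('side top',(w2px('side',[p[0],p[1],.076])-[260-.375,170-.375])*4)
print('side foot base',(w2px('side',[p[0],p[1],.0])-[260-.375,170-.375])*4, 'corner',(w2px('side',[b[0],b[1],.012])-[260-.375,170-.375])*4)
for n,u,v in(('red',747,341),('or1',632,194),('or2',617,428),('blue',488,383)):print(n,px2w('top',*f(u,v),.076))
```

```text
corner [0.63857152 0.05857188 0.19174987] [ 0.96 -0.09 -0.12 -0.13  0.22  0.31 -1.18 -0.29  0.11  0.19]
carrier [ 0.56760287 -0.0198117   0.0069413 ] [ 0.06 -0.31 -0.11 -0.21 -0.13  0.28  0.19  0.23]
carrier in corner [-0.08460606 -0.063422  ] -0.18480857546330604
pusher [ 0.51595212 -0.28329409  0.05417265] [-0.52 -0.14  0.39 -0.06  0.4   0.14 -0.27  0.06] [-0.18552385 -0.3122319 ]
foot px c1 [596.57242646 314.97025331]
side top [369.84934386 365.9377599 ]
side foot base [364.10753734 471.49621137] corner [315.00907444  60.07710164]
red [ 0.49867389 -0.35983648  0.076     ]
or1 [ 0.58606446 -0.29103128  0.076     ]
or2 [ 0.44626279 -0.28186621  0.076     ]
blue [ 0.47241916 -0.2048645   0.076     ]
```

```bash
python3 -m handwheel '[[1,-0.36,0,0,0,0],[1,-0.36,0,0,0,0],[1,-0.36,0,0,0,0],[1,-0.36,0,0,0,0],[1,-0.36,0,0,0,0],[1,-0.36,0,0,0,0]]' -0.06
python3 -m handwheel '[[1,-0.36,0,0,0,0],[1,-0.36,0,0,0,0],[1,-0.36,0,0,0,0],[1,-0.36,0,0,0,0],[1,-0.36,0,0,0,0],[1,-0.36,0,0,0,0]]'
python3 -m handwheel '[[0.19,-0.07,0,0,0,0.333],[0.19,-0.07,0,0,0,0.333],[0.19,-0.07,0,0,0,0.333],[0.19,-0.07,0,0,0,0.333]]'
cat >> h.py <<'E'
def st():
    o=robot.get_obs();print('t',o['time'],'pos',o['tool_pos'].round(4),'rot',o['ee_rot'].round(4),'F',o['wrist_force'].round(2),'w',round(o['width'],4),'ff',o['finger_force']);return o
def togo(x,y,z,yaw):
    "rows' numbers for a world target with the tool pointing down"
    from scipy.spatial.transform import Rotation as Ro
    o=st();A=Ro.from_euler('xyz',o['ee_rot']);B=Ro.from_euler('xyz',[np.pi,0,yaw])
    print('row',(A.inv().apply(np.array([x,y,z])-o['tool_pos'])/.2).round(3),(np.degrees((A.inv()*B).as_rotvec())/30).round(3))
E
python3 -c "
from h import *
togo(.516,-.283,.11,.054)
snap('side','side1')
im=cv2.imread('pics/side1.png')[130:330,240:440];cv2.imwrite('pics/c3.png',cv2.resize(im,None,fx=2.8,fy=2.8))"
```

```text
time: 0.6
tool_pos: [0.308, -0.416, 0.1689]
ee_rot: [-3.14, -0.003, 0.236]
wrist_force: [0.5, 0.5, 0.1]
width: 0.0574
finger_force: 0.0
time: 1.1
tool_pos: [0.4858, -0.3006, 0.1682]
ee_rot: [-3.139, -0.002, 0.236]
wrist_force: [-1.0, 0.5, -0.2]
width: 0.0496
finger_force: 0.0
time: 1.43
tool_pos: [0.5147, -0.283, 0.1686]
ee_rot: [-3.142, 0.002, 0.056]
wrist_force: [-0.5, -0.0, 0.3]
width: 0.0499
finger_force: 0.0
t 1.4333 pos [ 0.5147 -0.283   0.1686] rot [-3.1415e+00  1.7000e-03  5.5900e-02] F [-0.46 -0.05  0.3 ] w 0.0499 ff 0.0
row [0.007 0.    0.293] [-0.     0.003  0.004]
```

View pics/c3.png

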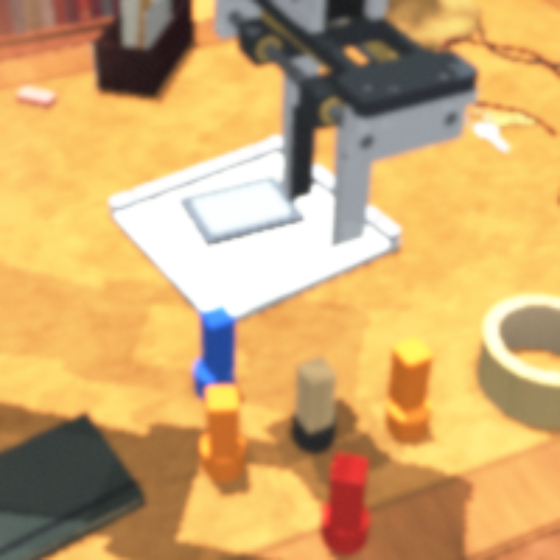

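The fingers hang above the pale handle, which is at (315,385) in this crop. The side-view top matches the predicted c2 (370,366), so the position holds. Descending and gripping.

```bash
python3 -m handwheel '[[0.007,0,0.2,0,0,0],[0.007,0,0.4,0,0,0],[0.007,0,0.6,0,0,0],[0.007,0,0.7,0,0,0],[0.007,0,0.7,0,0,0]]'
python3 -m handwheel '[[0,0,0,0,0,0],[0,0,0,0,0,0],[0,0,0,0,0,0],[0,0,0,0,0,0],[0,0,0,0,0,0],[0,0,0,0,0,0]]' 1
python3 -m handwheel '[[0,0,0,0,0,0]]'
```

```text
time: 1.9
tool_pos: [0.5113, -0.2807, 0.0225]
ee_rot: [-3.134, 0.011, 0.053]
wrist_force: [-0.5, 0.7, 0.0]
width: 0.0499
finger_force: 0.0
time: 2.4
tool_pos: [0.5183, -0.2834, 0.0317]
ee_rot: [3.139, -0.003, 0.055]
wrist_force: [0.0, -0.9, 5.5]
width: 0.0214
finger_force: 29.7
time: 2.48
tool_pos: [0.5183, -0.2834, 0.0317]
ee_rot: [3.139, -0.003, 0.055]
wrist_force: [-0.3, 0.1, 5.9]
width: 0.0216
finger_force: 29.7
```

```bash
python3 -m handwheel '[[0,0,-0.1,0,0,0],[0,0,-0.2,0,0,0],[0,0,-0.2,0,0,0],[0,0,-0.2,0,0,0],[0,0,-0.2,0,0,0]]'
python3 -m handwheel '[[0.08,-0.15,0,0,0,-0.1],[0.14,-0.32,0,0,0,-0.2],[0.2,-0.48,0,0,0,-0.262],[0.27,-0.64,0,0,0,-0.262],[0.34,-0.8,0,0,0,-0.262],[0.4,-0.95,0,0,0,-0.262],[0.4,-0.95,0,0,0,-0.262],[0.4,-0.95,0,0,0,-0.262],[0.4,-0.95,0,0,0,-0.262]]'
python3 -c "
from h import *
togo(.5858,-.0892,.072,.1917)
snap('side','s2');snap('top','t2')
a=cv2.imread('pics/s2.png')[120:300,260:420];b=cv2.imread('pics/t2.png')[100:280,260:420]
cv2.imwrite('pics/c4.png',cv2.resize(np.hstack([a,b]),None,fx=2.5,fy=2.5))"
```

```text
time: 2.9
tool_pos: [0.5163, -0.2819, 0.068]
ee_rot: [-3.141, 0.001, 0.055]
wrist_force: [0.4, -0.2, -1.7]
width: 0.0219
finger_force: 29.7
time: 3.65
tool_pos: [0.5854, -0.0885, 0.0676]
ee_rot: [-3.141, 0.003, 0.192]
wrist_force: [0.2, -0.3, -1.0]
width: 0.0214
finger_force: 29.7
t 3.65 pos [ 0.5854 -0.0885  0.0676] rot [-3.1413e+00  2.9000e-03  1.9200e-01] F [ 0.17 -0.28 -1.02] w 0.0214 ff 29.700291752815247
row [ 0.001  0.004 -0.022] [-0.001  0.006  0.001]
```

View pics/c4.png

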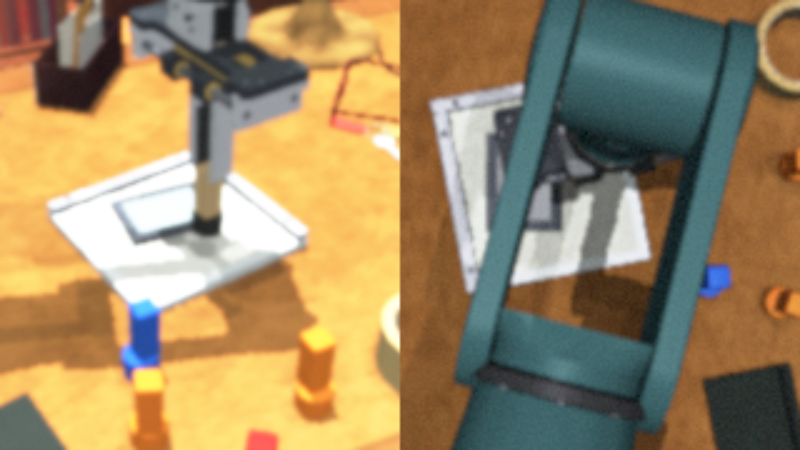

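```bash
python3 -m handwheel '[[0,0,0.05,0,0,0],[0,0,0.105,0,0,0],[0,0,0.105,0,0,0],[0,0,0.105,0,0,0],[0,0,0.105,0,0,0]]'
python3 -c "
from h import *
o=st()
for b in(.0317,.028):
  print(b,w2px('side',o['tool_pos']-[0,0,b]))
snap('side','s3')
a=cv2.imread('pics/s3.png')[170:240,290:390]
cv2.imwrite('pics/c5.png',cv2.resize(a,None,fx=6,fy=6,interpolation=cv2.INTER_CUBIC))"
```

```text
time: 4.17
tool_pos: [0.5861, -0.0886, 0.0477]
ee_rot: [-3.141, 0.001, 0.191]
wrist_force: [-1.1, 0.1, -1.2]
width: 0.0214
finger_force: 29.7
t 4.1667 pos [ 0.5861 -0.0886  0.0477] rot [-3.1413e+00  8.0000e-04  1.9100e-01] F [-1.08  0.11 -1.21] w 0.0214 ff 29.700517058372498
0.0317 [342.90169779 218.02254339]
0.028 [342.93755111 216.85899443]
```

View pics/c5.png

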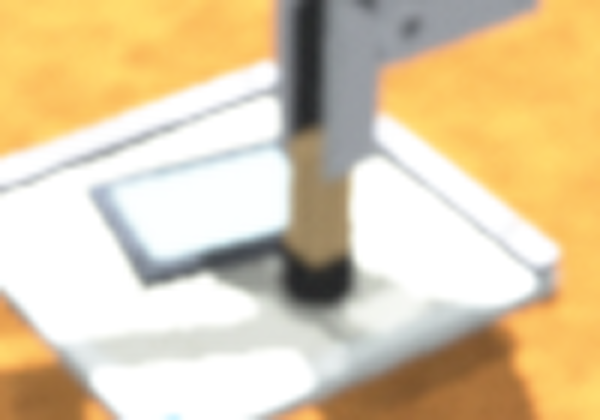

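The foot's base is near row 220, while its height is uncertain by a few mm, so I'll feel for the board's surface.

```bash
for i in 1; do python3 -m handwheel '[[0,0,0.01,0,0,0],[0,0,0.01,0,0,0],[0,0,0.01,0,0,0]]'; python3 -m handwheel '[[0,0,0.01,0,0,0],[0,0,0.01,0,0,0],[0,0,0.01,0,0,0]]';python3 -m handwheel '[[0,0,0.01,0,0,0],[0,0,0.01,0,0,0],[0,0,0.01,0,0,0]]'; done | egrep 'pos|wrist'
```

```text
tool_pos: [0.5866, -0.0883, 0.0465]
wrist_force: [0.0, -0.5, -1.0]
tool_pos: [0.5863, -0.0882, 0.0441]
wrist_force: [0.1, 0.0, -0.8]
tool_pos: [0.5871, -0.0883, 0.0438]
wrist_force: [-2.0, 0.7, 6.1]
```

Contact with the board came at TCP z 0.0438, so the base is TCP − 0.0318. I'll raise about 2 mm and start pushing slowly along the tool's −y.

```bash
(python3 -m handwheel '[[0,0,-0.021,0,0,0],[0,0,-0.021,0,0,0],[0,0,-0.021,0,0,0],[0,0,-0.021,0,0,0],[0,-0.01,-0.021,0,0,0],[0,-0.02,-0.021,0,0,0],[0,-0.03,-0.021,0,0,0],[0,-0.04,-0.021,0,0,0],[0,-0.045,-0.021,0,0,0],[0,-0.045,-0.021,0,0,0]]'
python3 -m handwheel '[[0,-0.005,0,0,0,0],[0,-0.01,0,0,0,0],[0,-0.015,0,0,0,0],[0,-0.02,0,0,0,0],[0,-0.025,0,0,0,0],[0,-0.025,0,0,0,0]]'
python3 -m handwheel '[[0,-0.005,0,0,0,0],[0,-0.01,0,0,0,0],[0,-0.015,0,0,0,0],[0,-0.02,0,0,0,0],[0,-0.025,0,0,0,0],[0,-0.025,0,0,0,0]]'
python3 -m handwheel '[[0,-0.005,0,0,0,0],[0,-0.01,0,0,0,0],[0,-0.015,0,0,0,0],[0,-0.02,0,0,0,0],[0,-0.025,0,0,0,0],[0,-0.025,0,0,0,0]]')| egrep 'pos|wrist'
cat >> h.py <<'E'
CO=np.array([.6386,.0586]);YA=.1917
def cf():
    o=robot.get_obs();R=np.array([[np.cos(YA),np.sin(YA)],[-np.sin(YA),np.cos(YA)]])
    print('corner xy mm',(R@(o['tool_pos'][:2]-CO)*1e3).round(1),'z',o['tool_pos'][2].round(4),'F',(R@o['wrist_force'][:2]).round(2),o['wrist_force'][2].round(2),'rot',o['ee_rot'].round(3),'t',o['time'])
E
python3 -c "
from h import *
cf()"
```

```text
tool_pos: [0.5847, -0.0791, 0.0465]
wrist_force: [-0.2, 0.6, -0.8]
tool_pos: [0.5839, -0.0747, 0.0465]
wrist_force: [-0.3, -1.0, 0.0]
tool_pos: [0.5828, -0.0694, 0.0465]
wrist_force: [0.0, -0.8, -1.3]
tool_pos: [0.5818, -0.0645, 0.0465]
wrist_force: [-0.3, -0.4, -1.2]
corner xy mm [ -79.2 -110. ] z 0.0465 F [-0.35 -0.37] -1.22 rot [-3.142 -0.     0.192] t 7.3
```

```bash
(python3 -m handwheel '[[0,-0.005,0,0,0,0],[0,-0.01,0,0,0,0],[0,-0.015,0,0,0,0],[0,-0.02,0,0,0,0],[0,-0.025,0,0,0,0],[0,-0.025,0,0,0,0]]'
python3 -m handwheel '[[0,-0.005,0,0,0,0],[0,-0.01,0,0,0,0],[0,-0.015,0,0,0,0],[0,-0.02,0,0,0,0],[0,-0.025,0,0,0,0],[0,-0.025,0,0,0,0]]'
)| egrep 'pos|wrist'
python3 -c "
from h import *
cf()
snap('side','s4')
a=cv2.imread('pics/s4.png')[170:240,290:390]
cv2.imwrite('pics/c6.png',cv2.resize(a,None,fx=6,fy=6,interpolation=cv2.INTER_CUBIC))"
```

```text
tool_pos: [0.5809, -0.0596, 0.0465]
wrist_force: [-0.3, -0.1, -0.5]
tool_pos: [0.5805, -0.0552, 0.0466]
wrist_force: [2.5, -1.5, -1.5]
corner xy mm [ -78.7 -100.6] z 0.0466 F [ 2.17 -1.99] -1.54 rot [ 3.141e+00 -1.000e-03  1.920e-01] t 8.3
```

View pics/c6.png

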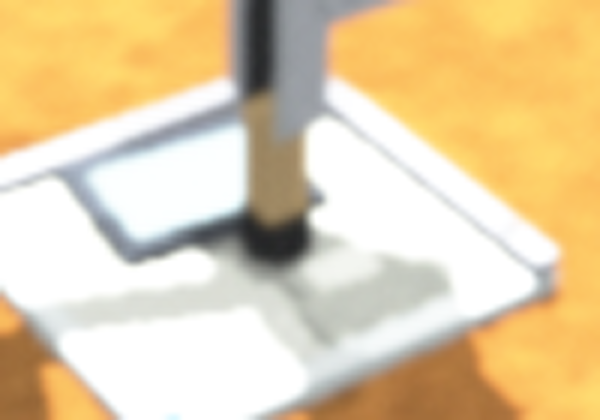

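The carrier's left edge, from crop (65,175), now lies near the rail at its near end. I'll continue in finer steps.

```bash
(python3 -m handwheel '[[0,-0.003,0,0,0,0],[0,-0.006,0,0,0,0],[0,-0.009,0,0,0,0],[0,-0.012,0,0,0,0],[0,-0.015,0,0,0,0],[0,-0.015,0,0,0,0]]'
python3 -c "from h import *;cf()"
python3 -m handwheel '[[0,-0.003,0,0,0,0],[0,-0.006,0,0,0,0],[0,-0.009,0,0,0,0],[0,-0.01,0,0,0,0],[0,-0.01,0,0,0,0],[0,-0.01,0,0,0,0]]'
python3 -c "from h import *;cf()")| egrep 'corner'
```

```text
corner xy mm [-78.6 -98. ] z 0.047 F [ 2.98 -5.35] 0.04 rot [ 3.14e+00 -2.00e-03  1.91e-01] t 8.85
corner xy mm [-78.2 -96.4] z 0.0471 F [ 2.95 -5.18] -1.15 rot [ 3.139e+00 -2.000e-03  1.910e-01] t 9.35
```

```bash
(python3 -m handwheel '[[0,-0.0025,0,0,0,0],[0,-0.005,0,0,0,0],[0,-0.005,0,0,0,0],[0,-0.005,0,0,0,0]]'
python3 -c "from h import *;cf()"
python3 -m handwheel '[[0,-0.0025,0,0,0,0],[0,-0.005,0,0,0,0],[0,-0.005,0,0,0,0],[0,-0.005,0,0,0,0]]'
python3 -c "from h import *;cf();snap('side','s5')
a=cv2.imread('pics/s5.png')[165:235,280:380]
cv2.imwrite('pics/c7.png',cv2.resize(a,None,fx=8,fy=8,interpolation=cv2.INTER_CUBIC))")| egrep 'corner'
```

```text
corner xy mm [-78.1 -95.4] z 0.0472 F [ 2.75 -5.35] -0.26 rot [ 3.139e+00 -3.000e-03  1.910e-01] t 9.6833
corner xy mm [-78.1 -94.6] z 0.0473 F [ 3.26 -6.1 ] 0.73 rot [ 3.139e+00 -3.000e-03  1.910e-01] t 10.0167
```

View pics/c7.png

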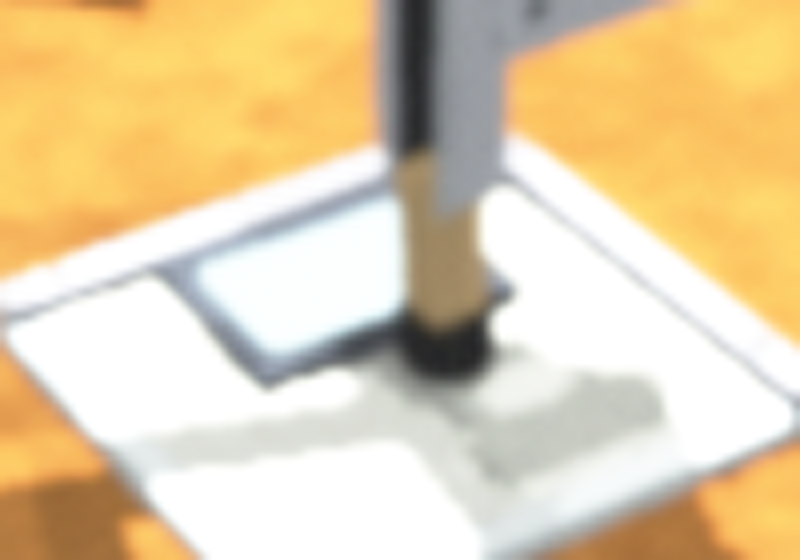

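The carrier is close to flush along the left rail, with corners in this crop at (160,270), (268,385) and (510,293).

```bash
python3 -c "
from h import *
R=np.array([[np.cos(YA),np.sin(YA)],[-np.sin(YA),np.cos(YA)]])
for z in(.012,.016,.02):
  P=[R@(px2w('side',280-.44+u/8,165-.44+v/8,z)[:2]-CO)*1e3 for u,v in((160,270),(268,385),(510,293))]
  print(z,[p.round(1) for p in P],np.arctan2(*(P[2]-P[1])[::-1]))
# rail inner bottom edge line check, far rail inner
for u,v in((8,322),(790,408)): print(R@(px2w('side',280-.44+u/8,165-.44+v/8,.012)[:2]-CO)*1e3)
"
```

```text
0.012 [array([-125.5,    2.9]), array([-127.9,  -71. ]), array([-34.4, -72.7])] -0.018851198292951617
0.016 [array([-128.1,   -2.1]), array([-130.5,  -75.4]), array([-37.7, -77.1])] -0.01885119829295216
0.02 [array([-130.7,   -7. ]), array([-133.1,  -79.8]), array([-40.9, -81.6])] -0.0188511982929524
[-182.15396192    4.94746642]
[   3.59224937 -171.15321039]
```

```bash
(python3 -m handwheel '[[0,-0.0025,0,0,0,0],[0,-0.0025,0,0,0,0],[0,-0.0025,0,0,0,0],[0,-0.0025,0,0,0,0]]'
python3 -c "from h import *;cf()"
python3 -m handwheel '[[0,-0.0025,0,0,0,0],[0,-0.0025,0,0,0,0],[0,-0.0025,0,0,0,0],[0,-0.0025,0,0,0,0]]'
python3 -c "from h import *;cf()")| egrep 'corner'
```

```text
corner xy mm [-78.  -94.3] z 0.0473 F [ 3.36 -5.49] -1.0 rot [ 3.139e+00 -3.000e-03  1.910e-01] t 10.4
corner xy mm [-77.9 -93.8] z 0.0474 F [ 3.01 -6.1 ] -0.91 rot [ 3.139e+00 -3.000e-03  1.910e-01] t 10.7333
```

```bash
(python3 -m handwheel '[[0,-0.0025,0,0,0,0],[0,-0.0025,0,0,0,0],[0,-0.0025,0,0,0,0],[0,-0.0025,0,0,0,0]]'
python3 -c "from h import *;cf()"
python3 -m handwheel '[[0,-0.0025,0,0,0,0],[0,-0.0025,0,0,0,0],[0,-0.0025,0,0,0,0],[0,-0.0025,0,0,0,0]]'
python3 -c "from h import *;cf()")| egrep 'corner'
```

```text
corner xy mm [-77.8 -93.2] z 0.0474 F [ 2.81 -6.51] -0.61 rot [ 3.139e+00 -3.000e-03  1.910e-01] t 11.0667
corner xy mm [-77.9 -92.7] z 0.0475 F [ 1.93 -5.98] -0.08 rot [ 3.139e+00 -3.000e-03  1.910e-01] t 11.4
```

```bash
python3 -c "
from h import *
snap('side','s6')
for f in('s5','s6'):
  g=cv2.cvtColor(cv2.imread(f'pics/{f}.png'),cv2.COLOR_BGR2GRAY)
  print(f)
  for u in (303,306,310,312,316,320,324,328,343): print(u,g[180:222,u].tolist())
" ; (python3 -m handwheel '[[0,-0.0025,0,0,0,0],[0,-0.0025,0,0,0,0],[0,-0.0025,0,0,0,0],[0,-0.0025,0,0,0,0]]'
python3 -c "from h import *;cf()")| egrep 'corner'
```

```text
s5
303 [212, 213, 211, 208, 207, 204, 202, 201, 201, 197, 200, 233, 253, 255, 255, 251, 217, 179, 176, 178, 176, 174, 176, 217, 250, 255, 255, 255, 255, 255, 255, 255, 255, 255, 255, 255, 255, 254, 242, 225, 223, 222]
306 [214, 214, 214, 212, 209, 206, 205, 202, 202, 205, 233, 253, 255, 255, 248, 211, 195, 224, 248, 252, 249, 237, 213, 186, 169, 157, 172, 219, 247, 254, 255, 255, 255, 255, 255, 255, 255, 254, 238, 226, 223, 221]
310 [207, 213, 214, 209, 202, 198, 198, 204, 219, 241, 252, 253, 248, 220, 185, 198, 234, 251, 254, 254, 254, 254, 254, 253, 250, 236, 204, 167, 145, 133, 142, 194, 246, 255, 255, 255, 255, 247, 229, 223, 222, 222]
312 [200, 207, 211, 211, 207, 205, 206, 216, 237, 251, 253, 250, 224, 180, 181, 222, 248, 253, 254, 254, 254, 254, 254, 254, 254, 253, 250, 235, 200, 161, 148, 144, 152, 215, 252, 255, 253, 236, 221, 219, 221, 226]
316 [202, 205, 208, 208, 206, 210, 223, 244, 252, 252, 240, 199, 171, 186, 230, 250, 254, 254, 254, 254, 254, 254, 254, 254, 254, 254, 254, 251, 230, 184, 153, 141, 201, 252, 255, 255, 247, 229, 221, 220, 221, 228]
320 [207, 204, 206, 20
[... 2171 characters left out ...]
00, 177, 207, 243, 253, 254, 254, 254, 254, 254, 254, 254, 254, 254, 254, 254, 250, 219, 138, 86, 77, 101, 157, 225, 250, 252, 244, 228, 221, 220, 219, 226, 249, 255]
328 [129, 130, 134, 144, 165, 180, 175, 164, 164, 192, 233, 249, 252, 252, 252, 252, 253, 253, 253, 253, 253, 253, 249, 227, 158, 95, 70, 77, 101, 129, 150, 165, 184, 202, 215, 218, 219, 219, 223, 240, 254, 255]
343 [198, 210, 224, 235, 241, 236, 209, 190, 237, 255, 255, 255, 255, 255, 255, 255, 255, 255, 252, 226, 175, 161, 227, 254, 255, 255, 248, 217, 193, 195, 216, 232, 240, 243, 242, 236, 221, 203, 200, 201, 200, 199]
corner xy mm [-77.8 -92.4] z 0.0475 F [ 3.1  -5.05] -0.75 rot [ 3.138e+00 -3.000e-03  1.910e-01] t 11.7833
```

```bash
(for k in 1; do python3 -m handwheel '[[0,-0.0025,0,0,0,0],[0,-0.0025,0,0,0,0],[0,-0.0025,0,0,0,0],[0,-0.0025,0,0,0,0]]'
python3 -c "from h import *;cf()"
python3 -m handwheel '[[0,-0.0025,0,0,0,0],[0,-0.0025,0,0,0,0],[0,-0.0025,0,0,0,0],[0,-0.0025,0,0,0,0]]'
python3 -c "from h import *;cf();snap('side','s7')
for f in('s6','s7'):
  g=cv2.cvtColor(cv2.imread(f'pics/{f}.png'),cv2.COLOR_BGR2GRAY)
  for u in (310,316,320,342,343,344): print(f,u,g[195:216,u].tolist())"; done)| egrep 'corner|s'
```

```text
tool_pos: [0.5797, -0.0465, 0.0475]
wrist_force: [4.1, -5.6, -0.3]
corner xy mm [-77.8 -91.9] z 0.0475 F [ 2.95 -6.29] -0.26 rot [ 3.138e+00 -3.000e-03  1.910e-01] t 12.1167
tool_pos: [0.5797, -0.046, 0.0475]
wrist_force: [4.3, -5.3, -0.2]
corner xy mm [-77.8 -91.5] z 0.0475 F [ 3.22 -5.98] -0.19 rot [ 3.138 -0.004  0.191] t 12.45
s6 310 [205, 238, 252, 254, 254, 254, 254, 254, 253, 249, 231, 193, 161, 145, 148, 181, 231, 252, 255, 255, 255]
s6 316 [253, 254, 254, 254, 254, 254, 254, 254, 254, 254, 254, 254, 251, 231, 186, 154, 141, 201, 252, 255, 252]
s6 320 [254, 254, 254, 254, 254, 254, 254, 254, 254, 254, 252, 235, 179, 141, 129, 140, 228, 255, 255, 255, 248]
s6 342 [255, 255, 252, 229, 186, 153, 133, 183, 243, 252, 250, 228, 180, 162, 168, 193, 223, 237, 241, 242, 236]
s6 343 [255, 255, 255, 252, 226, 175, 161, 227, 254, 255, 255, 248, 217, 193, 195, 216, 232, 240, 243, 242, 236]
s6 344 [255, 255, 255, 255, 251, 234, 232, 251, 255, 255, 255, 253, 233, 208, 209, 226, 239, 242, 243, 241, 234]
s7 310 [212, 243, 253, 254, 254, 254, 254, 253, 251, 240, 210, 174, 151, 136, 139, 181, 240, 255, 255, 255, 255]
s7 316 [253, 254, 254, 254, 254, 254, 254, 254, 254, 254, 254, 254, 251, 233, 188, 156, 140, 201, 252, 255, 252]
s7 320 [254, 254, 254, 254, 254, 254, 254, 254, 254, 254, 252, 236, 179, 141, 127, 140, 228, 255, 255, 253, 237]
s7 342 [255, 255, 252, 227, 181, 141, 127, 187, 244, 252, 250, 228, 179, 166, 183, 217, 234, 240, 242, 241, 233]
s7 343 [255, 255, 255, 251, 219, 164, 166, 234, 254, 255, 255, 248, 213, 192, 209, 230, 240, 243, 243, 239, 229]
s7 344 [255, 255, 255, 255, 250, 231, 236, 253, 255, 255, 255, 251, 225, 207, 219, 234, 242, 243, 242, 238, 224]
```

```bash
python3 -c "
from h import *
T={'s3':(.5861,-.0886,.0477),'s4':(.5805,-.0552,.0466),'s5':None,'s7':(.5797,-.0460,.0475)}
R=np.array([[np.cos(YA),-np.sin(YA)],[np.sin(YA),np.cos(YA)]])
T['s5']=(*(CO+R@np.array([-.0781,-.0946])),.0473)
for f,p in T.items():
  im=cv2.imread(f'pics/{f}.png')
  q=w2px('side',np.array(p)-[0,0,.0218])
  m=(im.max(2)<75).astype(np.uint8); u,v=q.round().astype(int)
  m[:v-6]=0;m[v+16:]=0;m[:,:u-16]=0;m[:,u+16:]=0
  n,l,s,c=cv2.connectedComponentsWithStats(m);k=1+s[1:,4].argmax()
  print(f,q.round(1),c[k].round(1),s[k],(c[k]-q).round(1))
for d in ((.01,0,0),(0,.01,0)): 
  e=np.array(d);e[:2]=R@e[:2];print(w2px('side',np.array(p)+e)-w2px('side',p))
"
```

```text
s3 [343.  214.9] [342.2 216.4] [338 213  10   7  54] [-0.8  1.5]
s4 [335.5 208.2] [334.7 209.4] [329 206  12   8  61] [-0.8  1.2]
s5 [334.4 206.7] [334.8 208.1] [329 205  12   7  61] [0.4 1.4]
s7 [333.8 206. ] [334.7 207.2] [329 204  12   7  61] [0.8 1.2]
[ 3.27089921 -1.27061558]
[-2.21129385 -1.9255471 ]
```

```bash
(python3 -m handwheel '[[0.0025,0,0,0,0,0],[0.005,-0.001,0,0,0,0],[0.005,-0.0025,0,0,0,0],[0.005,-0.0025,0,0,0,0],[0.005,-0.0025,0,0,0,0]]'
python3 -c "from h import *;cf()"
python3 -m handwheel '[[0,-0.0025,0,0,0,0],[0,-0.005,0,0,0,0],[0,-0.005,0,0,0,0],[0,-0.005,0,0,0,0],[0,-0.005,0,0,0,0],[0,-0.005,0,0,0,0]]'
python3 -c "from h import *;cf();snap('side','s8')
for f in('s7','s8'):
  g=cv2.cvtColor(cv2.imread(f'pics/{f}.png'),cv2.COLOR_BGR2GRAY)
  for u in (310,316,320,342,343,344): print(f,u,g[195:216,u].tolist())")| egrep 'corner|s[78]'
```

```text
corner xy mm [-77.1 -91.3] z 0.0476 F [ 1.36 -7.4 ] 1.21 rot [ 3.138e+00 -3.000e-03  1.910e-01] t 12.9167
corner xy mm [-77.1 -91. ] z 0.0476 F [ 1.28 -7.92] 1.07 rot [ 3.136e+00 -3.000e-03  1.910e-01] t 13.4167
s7 310 [212, 243, 253, 254, 254, 254, 254, 253, 251, 240, 210, 174, 151, 136, 139, 181, 240, 255, 255, 255, 255]
s7 316 [253, 254, 254, 254, 254, 254, 254, 254, 254, 254, 254, 254, 251, 233, 188, 156, 140, 201, 252, 255, 252]
s7 320 [254, 254, 254, 254, 254, 254, 254, 254, 254, 254, 252, 236, 179, 141, 127, 140, 228, 255, 255, 253, 237]
s7 342 [255, 255, 252, 227, 181, 141, 127, 187, 244, 252, 250, 228, 179, 166, 183, 217, 234, 240, 242, 241, 233]
s7 343 [255, 255, 255, 251, 219, 164, 166, 234, 254, 255, 255, 248, 213, 192, 209, 230, 240, 243, 243, 239, 229]
s7 344 [255, 255, 255, 255, 250, 231, 236, 253, 255, 255, 255, 251, 225, 207, 219, 234, 242, 243, 242, 238, 224]
s8 310 [212, 243, 253, 254, 254, 254, 254, 253, 251, 240, 212, 174, 151, 138, 143, 185, 245, 255, 255, 255, 255]
s8 316 [253, 254, 254, 254, 254, 254, 254, 254, 254, 254, 254, 254, 251, 233, 191, 161, 141, 195, 247, 251, 243]
s8 320 [254, 254, 254, 254, 254, 254, 254, 254, 254, 254, 252, 236, 186, 148, 131, 146, 230, 255, 255, 253, 236]
s8 342 [255, 255, 250, 221, 175, 140, 130, 188, 245, 252, 250, 227, 180, 166, 184, 218, 234, 241, 242, 238, 228]
s8 343 [255, 255, 255, 247, 209, 160, 169, 235, 254, 255, 255, 245, 210, 196, 213, 231, 241, 243, 242, 239, 226]
s8 344 [255, 255, 255, 254, 245, 230, 239, 253, 255, 255, 255, 245, 218, 208, 225, 237, 243, 243, 241, 234, 220]
```

Held at about 8 N, square, with the carrier stationary. Now I'll back off, lift, go round to the near end and turn the wrist 90° so the pads back the next push.

```bash
(python3 -m handwheel '[[0,0.01,0,0,0,0],[0,0.03,0,0,0,0],[0,0.06,0,0,0,0],[0,0.06,0,0,0,0],[0,0.06,-0.06,0,0,0],[0,0.06,-0.13,0,0,0],[0,0.06,-0.13,0,0,0]]'
python3 -m handwheel '[[-0.1,0,0,0,0,0],[-0.2,0,0,0,0,0],[-0.3,0,0,0,0,0],[-0.4,0,0,0,0,0],[-0.43,0,0,0,0,0],[-0.43,0,0,0,0,0]]'
python3 -m handwheel '[[0,0,0,0,0,-0.2],[0,0,0,0,0,-0.4],[0,0,0,0,0,-0.6],[0,0,0,0,0,-0.8],[0,0,0,0,0,-1],[0,0,0,0,0,-1]]'
python3 -m handwheel '[[0,0,0,0,0,-0.2],[0,0,0,0,0,-0.4],[0,0,0,0,0,-0.6],[0,0,0,0,0,-0.8],[0,0,0,0,0,-1],[0,0,0,0,0,-1]]'
python3 -m handwheel '[[0,0,0,0,0,-0.2],[0,0,0,0,0,-0.4],[0,0,0,0,0,-0.6],[0,0,0,0,0,-0.8],[0,0,0,0,0,-1],[0,0,0,0,0,-1],[0,0,0,0,0,-1]]')|tail -4
python3 -c "
from h import *
cf();R=np.array([[np.cos(YA),-np.sin(YA)],[np.sin(YA),np.cos(YA)]])
p=CO+R@np.array([-.160,-.040]);togo(*p,.065,YA+np.pi/2)"
```

```text
ee_rot: [3.141, -0.0, 1.757]
wrist_force: [0.5, 0.2, -1.3]
width: 0.0216
finger_force: 29.9
corner xy mm [-163.8 -100.2] z 0.0725 F [0.49 0.12] -1.3 rot [ 3.141 -0.     1.757] t 16.1333
t 16.1333 pos [ 0.4969 -0.071   0.0725] rot [ 3.1414e+00 -1.0000e-04  1.7571e+00] F [ 0.46  0.21 -1.3 ] w 0.0216 ff 29.94587481021881
row [0.301 0.017 0.037] [ 0.   -0.   -0.01]
```

```bash
(python3 -m handwheel '[[0.08,0.01,0,0,0,-0.01],[0.16,0.017,0,0,0,-0.01],[0.24,0.017,0,0,0,-0.01],[0.3,0.017,0,0,0,-0.01],[0.3,0.017,0,0,0,-0.01],[0.3,0.017,0,0,0,-0.01]]'
python3 -m handwheel '[[0,0,0.05,0,0,0],[0,0,0.1,0,0,0],[0,0,0.127,0,0,0],[0,0,0.127,0,0,0],[0,0,0.127,0,0,0],[0,0,0.127,0,0,0]]')|tail -4
python3 -c "
from h import *
cf();snap('side','s9');snap('top','t9')
a=cv2.imread('pics/s9.png')[165:245,270:390];b=cv2.imread('pics/t9.png')[110:230,260:380]
cv2.imwrite('pics/c8.png',np.vstack([cv2.resize(a,None,fx=6,fy=6,interpolation=cv2.INTER_CUBIC)]))"
```

```text
ee_rot: [-3.141, -0.0, 1.767]
wrist_force: [0.1, -0.9, -0.7]
width: 0.0216
finger_force: 29.9
corner xy mm [-161.   -40.6] z 0.0468 F [-0.04 -0.89] -0.69 rot [-3.141 -0.     1.767] t 17.1333
```

View pics/c8.png

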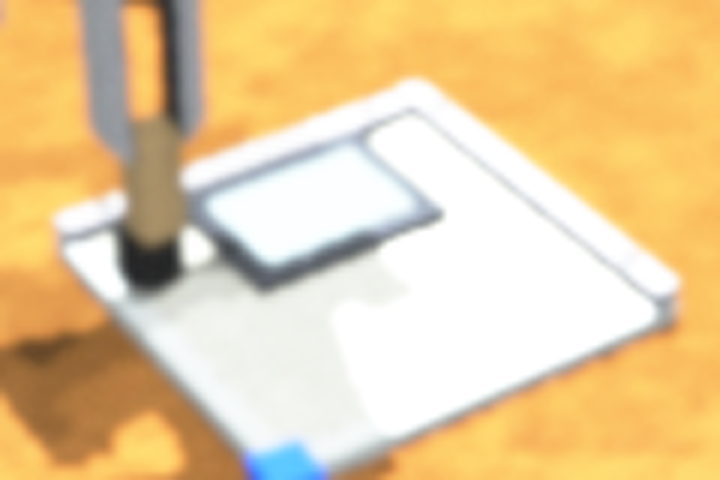

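The carrier sits flush on the left rail, and the foot at (150,270) is opposite the middle of its near edge, (205,205)–(265,290). Pushing along +x (tool +y).

```bash
(python3 -m handwheel '[[0,0.01,0,0,0,0],[0,0.02,0,0,0,0],[0,0.03,0,0,0,0],[0,0.04,0,0,0,0],[0,0.05,0,0,0,0],[0,0.05,0,0,0,0]]'; python3 -c "from h import *;cf()"
python3 -m handwheel '[[0,0.005,0,0,0,0],[0,0.01,0,0,0,0],[0,0.015,0,0,0,0],[0,0.02,0,0,0,0],[0,0.025,0,0,0,0],[0,0.03,0,0,0,0],[0,0.035,0,0,0,0],[0,0.04,0,0,0,0],[0,0.045,0,0,0,0],[0,0.05,0,0,0,0]]'; python3 -c "from h import *;cf()"
python3 -m handwheel '[[0,0.005,0,0,0,0],[0,0.01,0,0,0,0],[0,0.015,0,0,0,0],[0,0.02,0,0,0,0],[0,0.025,0,0,0,0],[0,0.03,0,0,0,0],[0,0.035,0,0,0,0],[0,0.04,0,0,0,0],[0,0.045,0,0,0,0],[0,0.05,0,0,0,0]]'; python3 -c "from h import *;cf()"
python3 -m handwheel '[[0,0.005,0,0,0,0],[0,0.01,0,0,0,0],[0,0.015,0,0,0,0],[0,0.02,0,0,0,0],[0,0.025,0,0,0,0],[0,0.025,0,0,0,0]]'; python3 -c "from h import *;cf()")|grep corner
```

```text
corner xy mm [-150.3  -40.2] z 0.0471 F [-0.28  0.3 ] -0.99 rot [3.141 0.    1.768] t 17.7333
corner xy mm [-140.8  -40.2] z 0.047 F [-1.89  0.27] -0.44 rot [-3.141 -0.     1.768] t 18.5667
corner xy mm [-130.7  -40.1] z 0.047 F [-1.41  0.13] -1.63 rot [3.142 0.    1.768] t 19.4
corner xy mm [-125.5  -40.1] z 0.0471 F [-0.26  0.47] -0.3 rot [3.141 0.    1.768] t 19.9
```

```bash
(python3 -m handwheel '[[0,0.005,0,0,0,0],[0,0.01,0,0,0,0],[0,0.01,0,0,0,0],[0,0.01,0,0,0,0]]'; python3 -c "from h import *;cf()"
python3 -m handwheel '[[0,0.005,0,0,0,0],[0,0.01,0,0,0,0],[0,0.01,0,0,0,0],[0,0.01,0,0,0,0]]'; python3 -c "from h import *;cf()"
python3 -m handwheel '[[0,0.005,0,0,0,0],[0,0.005,0,0,0,0],[0,0.005,0,0,0,0]]'; python3 -c "from h import *;cf()")|grep corner
python3 -c "
from h import *
snap('side','s10')
from scipy.ndimage import gaussian_filter
g=cv2.cvtColor(cv2.imread('pics/s10.png'),cv2.COLOR_BGR2GRAY)
for v in (196,200,204): print(v,g[v,315:372].tolist())"
```

```text
corner xy mm [-123.6  -40.1] z 0.0471 F [ 0.24 -0.52] -1.07 rot [3.141 0.    1.768] t 20.2333
corner xy mm [-121.7  -40.1] z 0.0471 F [-1.31  0.52] -1.62 rot [3.141 0.    1.768] t 20.5667
corner xy mm [-120.7  -40.1] z 0.0471 F [-0.57 -0.22] -0.91 rot [3.142 0.    1.768] t 20.8167
196 [248, 253, 254, 254, 254, 254, 254, 254, 254, 254, 254, 254, 254, 254, 254, 254, 254, 254, 254, 254, 254, 254, 254, 254, 254, 254, 253, 253, 252, 250, 244, 225, 199, 183, 188, 197, 212, 229, 236, 225, 220, 239, 253, 255, 255, 255, 255, 254, 249, 235, 222, 214, 212, 210, 208, 205, 202]
200 [155, 195, 233, 248, 253, 254, 254, 254, 254, 254, 254, 254, 254, 254, 254, 254, 253, 253, 252, 248, 240, 225, 199, 170, 148, 127, 113, 104, 102, 116, 157, 212, 239, 252, 255, 255, 255, 255, 255, 255, 255, 255, 255, 254, 235, 217, 237, 252, 255, 255, 255, 255, 254, 250, 236, 221, 210]
204 [95, 91, 90, 97, 125, 172, 223, 245, 248, 243, 234, 220, 193, 161, 136, 121, 113, 105, 101, 103, 117, 135, 152, 173, 200, 221, 230, 235, 237, 240, 244, 251, 254, 255, 255, 255, 255, 255, 255, 255, 255, 255, 255, 255, 255, 255, 255, 255, 254, 241, 223, 236, 251, 254, 255, 255, 255]
```

```bash
(for k in 1; do python3 -m handwheel '[[0,0.005,0,0,0,0],[0,0.005,0,0,0,0],[0,0.005,0,0,0,0]]'; python3 -c "from h import *;cf()"
python3 -m handwheel '[[0,0.005,0,0,0,0],[0,0.005,0,0,0,0],[0,0.005,0,0,0,0]]'; python3 -c "from h import *;cf()"
python3 -m handwheel '[[0,0.005,0,0,0,0],[0,0.005,0,0,0,0],[0,0.005,0,0,0,0]]'; python3 -c "from h import *;cf()"; done)|grep corner
```

```text
corner xy mm [-119.7  -40.1] z 0.0471 F [-0.55  0.26] -0.62 rot [3.142 0.    1.768] t 21.1167
corner xy mm [-118.7  -40.1] z 0.0471 F [-0.43  0.55] -0.59 rot [3.141 0.    1.768] t 21.3667
corner xy mm [-117.7  -40.1] z 0.0471 F [-1.46 -0.35] 0.49 rot [3.141 0.    1.768] t 21.6167
```

```bash
(for k in 1; do python3 -m handwheel '[[0,0.005,0,0,0,0],[0,0.005,0,0,0,0],[0,0.005,0,0,0,0]]'; python3 -c "from h import *;cf()"
python3 -m handwheel '[[0,0.005,0,0,0,0],[0,0.005,0,0,0,0],[0,0.005,0,0,0,0]]'; python3 -c "from h import *;cf()"; done)|grep corner
```

```text
corner xy mm [-116.7  -40.1] z 0.0471 F [-0.37  0.27] -0.99 rot [3.141 0.    1.768] t 21.8667
corner xy mm [-115.7  -40.1] z 0.0471 F [-0.07 -0.3 ] -1.26 rot [3.141 0.    1.768] t 22.1167
```

```bash
(for k in 1; do python3 -m handwheel '[[0,0.005,0,0,0,0],[0,0.005,0,0,0,0],[0,0.005,0,0,0,0]]'; python3 -c "from h import *;cf()"
python3 -m handwheel '[[0,0.005,0,0,0,0],[0,0.005,0,0,0,0],[0,0.005,0,0,0,0]]'; python3 -c "from h import *;cf()"; done)|grep corner
python3 -c "
from h import *
snap('side','s11')
for f in('s10','s11'):
  g=cv2.cvtColor(cv2.imread(f'pics/{f}.png'),cv2.COLOR_BGR2GRAY)
  for v in (192,194,196,198): print(f,v,g[v,336:366].tolist())"
```

```text
corner xy mm [-114.7  -40.1] z 0.0471 F [-0.85  0.29] 0.02 rot [3.141 0.    1.768] t 22.3667
corner xy mm [-113.7  -40. ] z 0.0471 F [-0.72 -0.33] -0.44 rot [3.141 0.    1.768] t 22.6167
s10 192 [254, 254, 254, 254, 253, 250, 238, 217, 204, 205, 217, 225, 221, 201, 209, 240, 253, 255, 255, 255, 255, 253, 247, 233, 220, 214, 210, 208, 205, 204]
s10 194 [254, 254, 254, 254, 254, 254, 253, 252, 249, 238, 218, 204, 203, 212, 221, 214, 203, 221, 246, 254, 255, 255, 255, 255, 252, 242, 226, 217, 212, 209]
s10 196 [254, 254, 254, 254, 254, 253, 253, 252, 250, 244, 225, 199, 183, 188, 197, 212, 229, 236, 225, 220, 239, 253, 255, 255, 255, 255, 254, 249, 235, 222]
s10 198 [253, 253, 251, 247, 239, 226, 203, 187, 186, 183, 174, 161, 152, 159, 188, 241, 255, 255, 255, 255, 252, 233, 225, 245, 254, 255, 255, 255, 255, 253]
s11 192 [254, 254, 254, 254, 254, 254, 254, 253, 250, 242, 225, 206, 193, 195, 218, 243, 253, 255, 255, 255, 255, 253, 247, 233, 220, 215, 209, 209, 207, 204]
s11 194 [254, 254, 254, 254, 254, 254, 254, 254, 254, 253, 251, 244, 226, 204, 192, 196, 207, 226, 247, 254, 255, 255, 255, 255, 252, 242, 226, 218, 213, 210]
s11 196 [254, 254, 254, 254, 254, 253, 253, 252, 250, 246, 239, 226, 212, 197, 183, 174, 164, 154, 167, 201, 239, 253, 255, 255, 255, 255, 254, 250, 236, 222]
s11 198 [253, 253, 252, 250, 243, 228, 203, 179, 159, 141, 134, 138, 148, 161, 182, 222, 241, 250, 254, 255, 251, 232, 225, 245, 254, 255, 255, 255, 255, 253]
```

```bash
(for k in 1; do python3 -m handwheel '[[0,0.005,0,0,0,0],[0,0.005,0,0,0,0],[0,0.005,0,0,0,0]]'; python3 -c "from h import *;cf()"
python3 -m handwheel '[[0,0.005,0,0,0,0],[0,0.005,0,0,0,0],[0,0.005,0,0,0,0]]'; python3 -c "from h import *;cf()"; done)|grep corner
```

```text
corner xy mm [-112.9  -40.1] z 0.0471 F [-1.39  0.24] -0.3 rot [-3.141  0.     1.768] t 22.9167
corner xy mm [-112.5  -40.1] z 0.0471 F [-4.51 -0.32] 1.04 rot [-3.14   0.     1.768] t 23.1667
```

Contact with the far rail: Fx rises to 4.5 N. I'll add about 1 mm more and hold.

```bash
(for k in 1; do python3 -m handwheel '[[0,0.003,0,0,0,0],[0,0.003,0,0,0,0],[0,0.003,0,0,0,0],[0,0.003,0,0,0,0]]'; python3 -c "from h import *;cf()"
python3 -m handwheel '[[0,0.002,0,0,0,0],[0,0.002,0,0,0,0],[0,0.002,0,0,0,0],[0,0.002,0,0,0,0]]'; python3 -c "from h import *;cf()"; done)|grep corner
python3 -c "
from h import *
snap('side','s12')
for f in('s11','s12'):
  g=cv2.cvtColor(cv2.imread(f'pics/{f}.png'),cv2.COLOR_BGR2GRAY)
  for v in (190,192,194,196,198,200): print(f,v,g[v,336:366].tolist())"
```

```text
corner xy mm [-112.3  -40.1] z 0.0471 F [-4.95 -0.18] 2.78 rot [-3.139  0.     1.768] t 23.5
corner xy mm [-112.2  -40.1] z 0.0471 F [-6.98  0.24] 4.73 rot [-3.139  0.     1.768] t 23.8333
s11 190 [254, 254, 254, 254, 253, 253, 249, 238, 214, 191, 189, 206, 232, 250, 254, 255, 255, 255, 254, 252, 240, 225, 216, 213, 211, 211, 210, 208, 208, 206]
s11 192 [254, 254, 254, 254, 254, 254, 254, 253, 250, 242, 225, 206, 193, 195, 218, 243, 253, 255, 255, 255, 255, 253, 247, 233, 220, 215, 209, 209, 207, 204]
s11 194 [254, 254, 254, 254, 254, 254, 254, 254, 254, 253, 251, 244, 226, 204, 192, 196, 207, 226, 247, 254, 255, 255, 255, 255, 252, 242, 226, 218, 213, 210]
s11 196 [254, 254, 254, 254, 254, 253, 253, 252, 250, 246, 239, 226, 212, 197, 183, 174, 164, 154, 167, 201, 239, 253, 255, 255, 255, 255, 254, 250, 236, 222]
s11 198 [253, 253, 252, 250, 243, 228, 203, 179, 159, 141, 134, 138, 148, 161, 182, 222, 241, 250, 254, 255, 251, 232, 225, 245, 254, 255, 255, 255, 255, 253]
s11 200 [228, 204, 178, 157, 137, 116, 107, 98, 103, 116, 141, 193, 245, 255, 255, 255, 255, 255, 255, 255, 255, 255
[... 295 characters left out ...]
255, 255, 255, 255, 253, 247, 233, 220, 215, 210, 208, 206, 203]
s12 194 [254, 254, 254, 254, 254, 254, 254, 254, 254, 253, 253, 248, 231, 207, 195, 199, 208, 228, 247, 254, 255, 255, 255, 255, 252, 242, 226, 217, 212, 210]
s12 196 [254, 254, 254, 254, 254, 253, 253, 252, 250, 245, 236, 222, 209, 197, 184, 175, 165, 154, 166, 201, 238, 253, 255, 255, 255, 255, 254, 250, 235, 221]
s12 198 [253, 253, 252, 250, 244, 228, 202, 179, 157, 138, 125, 125, 138, 155, 182, 222, 241, 250, 254, 255, 251, 233, 225, 245, 254, 255, 255, 255, 255, 253]
s12 200 [232, 209, 181, 159, 136, 116, 105, 102, 103, 116, 138, 174, 235, 254, 255, 255, 255, 255, 255, 255, 255, 255, 254, 235, 218, 238, 252, 255, 255, 255]
```

```bash
(python3 -m handwheel '[[0,0,-0.003,0,0,0],[0,0,-0.006,0,0,0],[0,0,-0.006,0,0,0],[0,0,-0.006,0,0,0]]'; python3 -c "from h import *;cf()")|grep corner
python3 -c "
from h import *
snap('side','s13')
for f in('s8','s13'):
  g=cv2.cvtColor(cv2.imread(f'pics/{f}.png'),cv2.COLOR_BGR2GRAY)
  for u in (325,330,335,340,342,343,344): print(f,u,g[195:216,u].tolist())"
```

```text
corner xy mm [-112.1  -40.1] z 0.0473 F [-4.86 -0.91] -1.53 rot [-3.139  0.     1.768] t 24.2167
s8 325 [254, 254, 254, 254, 254, 254, 254, 254, 252, 233, 164, 97, 76, 89, 132, 185, 220, 233, 235, 228, 221]
s8 330 [186, 192, 199, 204, 204, 196, 180, 151, 107, 69, 53, 50, 55, 75, 98, 120, 140, 160, 181, 199, 212]
s8 335 [138, 137, 138, 138, 139, 140, 139, 138, 129, 104, 73, 49, 40, 40, 41, 48, 77, 119, 149, 164, 177]
s8 340 [243, 221, 181, 159, 151, 142, 127, 108, 97, 96, 88, 71, 61, 63, 84, 123, 171, 210, 226, 224, 213]
s8 342 [255, 255, 250, 221, 175, 140, 130, 188, 245, 252, 250, 227, 180, 166, 184, 218, 234, 241, 242, 238, 228]
s8 343 [255, 255, 255, 247, 209, 160, 169, 235, 254, 255, 255, 245, 210, 196, 213, 231, 241, 243, 242, 239, 226]
s8 344 [255, 255, 255, 254, 245, 230, 239, 253, 255, 255, 255, 245, 218, 208, 225, 237, 243, 243, 241, 234, 220]
s13 325 [254, 254, 254, 254, 254, 254, 254, 253, 248, 213, 149, 113, 99, 113, 167, 223, 239, 241, 241, 241, 240]
s13 330 [254, 254, 254, 254, 254, 254, 253, 242, 195, 134, 105, 112, 162, 219, 238, 241, 241, 241, 242, 242, 241]
s13 335 [254, 254, 254, 254, 253, 246, 205, 140, 105, 111, 162, 219, 238, 242, 242, 243, 242, 242, 242, 242, 242]
s13 340 [254, 254, 253, 243, 197, 138, 106, 117, 173, 237, 251, 252, 251, 248, 247, 249, 248, 244, 241, 241, 242]
s13 342 [254, 253, 245, 202, 141, 108, 109, 156, 215, 239, 246, 250, 252, 252, 254, 255, 255, 255, 254, 253, 250]
s13 343 [254, 252, 236, 176, 124, 102, 119, 174, 224, 238, 242, 245, 247, 250, 255, 255, 255, 255, 255, 255, 255]
s13 344 [253, 250, 223, 158, 113, 103, 138, 199, 231, 239, 242, 242, 244, 251, 255, 255, 255, 255, 255, 255, 255]
```

```bash
(python3 -m handwheel '[[0,0.003,-0.001,0,0,0],[0,0.003,-0.002,0,0,0],[0,0.003,-0.002,0,0,0],[0,0.003,-0.002,0,0,0],[0,0.003,-0.002,0,0,0],[0,0.003,-0.002,0,0,0]]'; python3 -c "from h import *;cf()")|grep corner
python3 -c "
from h import *
snap('side','s14')
for f,U in(('s8',(308,312,316,320)),('s14',(318,322,326,330,334,338,342))):
  g=cv2.cvtColor(cv2.imread(f'pics/{f}.png'),cv2.COLOR_BGR2GRAY)
  for u in U: print(f,u,g[172:200,u].tolist())
print('lower');g=cv2.cvtColor(cv2.imread('pics/s14.png'),cv2.COLOR_BGR2GRAY)
for u in (316,320,324): print(u,g[198:218,u].tolist())"
```

```text
corner xy mm [-111.9  -40.1] z 0.0474 F [-5.18 -0.39] -2.53 rot [-3.137 -0.     1.768] t 24.7667
s8 308 [217, 214, 208, 208, 209, 211, 213, 213, 214, 217, 216, 212, 207, 200, 199, 197, 197, 217, 247, 254, 254, 248, 216, 191, 219, 246, 253, 254]
s8 312 [217, 217, 216, 214, 210, 204, 199, 197, 200, 206, 212, 211, 206, 204, 205, 212, 235, 251, 253, 249, 223, 182, 195, 234, 251, 254, 254, 254]
s8 316 [213, 215, 215, 214, 210, 205, 202, 202, 201, 204, 208, 208, 207, 209, 222, 242, 252, 252, 240, 201, 179, 211, 245, 253, 254, 254, 254, 254]
s8 320 [206, 204, 201, 202, 205, 205, 205, 207, 207, 206, 205, 207, 212, 232, 250, 253, 250, 227, 188, 192, 232, 251, 254, 254, 254, 254, 254, 254]
s14 318 [140, 139, 138, 139, 140, 138, 140, 142, 148, 157, 168, 174, 180, 195, 227, 245, 246, 230, 187, 160, 191, 235, 248, 250, 250, 246, 230, 178]
s14 322 [197, 194, 194, 197, 199, 199, 202, 202, 196, 186, 183, 188, 216, 245, 252, 250, 231, 190, 181, 220, 248, 253, 254, 254, 254, 254, 254, 254]
s14 326 [200, 199, 200, 199, 200, 202, 202, 205, 205, 204, 214, 237, 251, 252, 244, 210, 178, 203, 241, 252, 254,
[... 244 characters left out ...]
252, 244, 211, 178, 203, 241, 252, 253, 254, 254, 254, 254, 254, 254, 254, 254, 254, 253]
s14 338 [200, 202, 202, 201, 203, 211, 241, 254, 255, 254, 244, 208, 179, 195, 233, 250, 253, 254, 254, 254, 254, 254, 254, 254, 254, 254, 252, 238]
s14 342 [199, 200, 200, 200, 200, 203, 209, 232, 251, 254, 253, 253, 250, 236, 203, 188, 209, 238, 250, 253, 254, 254, 254, 254, 253, 245, 202, 138]
lower
316 [118, 86, 65, 54, 56, 82, 130, 176, 198, 209, 219, 223, 227, 235, 239, 241, 240, 240, 240, 241]
320 [253, 246, 217, 159, 113, 94, 95, 116, 155, 200, 230, 240, 242, 242, 241, 240, 241, 241, 241, 241]
324 [254, 254, 254, 253, 250, 233, 181, 129, 106, 99, 114, 168, 223, 238, 242, 242, 241, 242, 242, 241]
```

```bash
(python3 -m handwheel '[[0,0.002,0,0,0,0],[0,0.004,0,0,0,0],[0,0.005,0,0,0,0],[0,0.005,0,0,0,0],[0,0.005,0,0,0,0],[0,0.005,0,0,0,0],[0,0.005,0,0,0,0]]'; python3 -c "from h import *;cf()")|grep corner
python3 -c "
from h import *
o=robot.get_obs();print(o['width'],o['finger_force'])
g=cv2.cvtColor(cv2.imread('pics/s14.png'),cv2.COLOR_BGR2GRAY)
for v in (186,188,190,192,194): print(v,g[v,332:362].tolist())"
```

```text
corner xy mm [-111.4  -40.1] z 0.0475 F [-7.11 -0.98] -0.72 rot [-3.136 -0.     1.768] t 25.4
0.021654568143067814 29.873825311660767
186 [179, 187, 203, 217, 227, 236, 233, 219, 197, 187, 203, 234, 250, 254, 255, 255, 255, 254, 249, 236, 222, 213, 210, 209, 206, 206, 205, 206, 206, 204]
188 [242, 248, 252, 253, 253, 253, 253, 252, 248, 235, 209, 189, 194, 221, 245, 254, 255, 255, 255, 255, 253, 244, 230, 217, 211, 210, 208, 206, 206, 203]
190 [254, 254, 254, 254, 254, 254, 254, 254, 254, 253, 250, 239, 217, 194, 187, 206, 233, 250, 254, 255, 255, 255, 254, 252, 241, 225, 217, 213, 211, 210]
192 [254, 254, 254, 254, 254, 254, 254, 254, 254, 254, 254, 253, 252, 248, 236, 216, 200, 200, 222, 244, 253, 255, 255, 255, 255, 253, 247, 233, 220, 215]
194 [254, 254, 254, 254, 254, 254, 254, 254, 254, 254, 254, 254, 254, 253, 253, 247, 229, 207, 195, 200, 211, 229, 248, 254, 255, 255, 255, 255, 252, 242]
```

Flush with both rails and held at 7 N. Now I'll retreat, lift and carry the pusher to clear desk in front of the board.

```bash
(python3 -m handwheel '[[0,-0.01,0,0,0,0],[0,-0.03,0,0,0,0],[0,-0.06,0,0,0,0],[0,-0.1,0,0,0,0],[0,-0.1,0,0,0,0],[0,-0.1,-0.07,0,0,0],[0,-0.1,-0.14,0,0,0],[0,-0.1,-0.14,0,0,0]]'
python3 -m handwheel '[[0,-0.12,0,0,0,0],[-0.03,-0.25,0,0,0,0],[-0.06,-0.38,0,0,0,0],[-0.1,-0.5,0,0,0,0],[-0.1,-0.6,0,0,0,0],[-0.1,-0.6,0,0,0,0],[-0.1,-0.6,0,0,0,0]]')|tail -6
python3 -c "
from h import *
cf();snap('side','s15')
R=np.array([[np.cos(YA),-np.sin(YA)],[np.sin(YA),np.cos(YA)]])
p=robot.get_obs()['tool_pos']
q=w2px('side',p-[0,0,.0218]);print(q, [w2px('side',p+[0,0,-.0318]+d)-w2px('side',p+[0,0,-.0318]) for d in np.eye(3)*.01])
im=cv2.imread('pics/s15.png');m=(im.max(2)<75).astype(np.uint8); u,v=q.round().astype(int)
m[:v-8]=0;m[v+16:]=0;m[:,:u-16]=0;m[:,u+16:]=0
n,l,s,c=cv2.connectedComponentsWithStats(m);k=1+s[1:,4].argmax();print(c[k],s[k],c[k]-q)"
```

```text
time: 26.65
tool_pos: [0.4059, -0.0485, 0.0767]
ee_rot: [3.139, 0.0, 1.767]
wrist_force: [0.1, 0.5, -1.0]
width: 0.0215
finger_force: 30.0
corner xy mm [-248.9  -60.8] z 0.0767 F [0.15 0.47] -0.99 rot [3.139 0.    1.767] t 26.65
[267.12126879 213.30992007] [array([ 4.05610406, -0.98638873]), array([-1.05440559, -2.40226305]), array([-0.40583924, -3.29967986])]
[265.57627119 214.98305085] [261 211  10   8  59] [-1.5449976   1.67313077]
```

```bash
(python3 -m handwheel '[[0,0,0.07,0,0,0],[0,0,0.14,0,0,0],[0,0,0.2,0,0,0],[0,0,0.2,0,0,0],[0,0,0.2,0,0,0],[0,0,0.2,0,0,0]]'; python3 -c "from h import *;cf()"
python3 -m handwheel '[[0,0,0.01,0,0,0],[0,0,0.02,0,0,0],[0,0,0.02,0,0,0],[0,0,0.02,0,0,0]]'; python3 -c "from h import *;cf()"
python3 -m handwheel '[[0,0,0.005,0,0,0],[0,0,0.01,0,0,0],[0,0,0.01,0,0,0],[0,0,0.01,0,0,0]]'; python3 -c "from h import *;cf()")|grep corner
```

```text
corner xy mm [-248.   -60.9] z 0.0373 F [-0.89 -0.74] -0.62 rot [3.14  0.    1.768] t 27.2
corner xy mm [-248.9  -60.8] z 0.0329 F [-0.47 -0.67] -1.34 rot [3.141 0.    1.768] t 27.5333
corner xy mm [-248.4  -61.1] z 0.0322 F [-1.8   1.49] 6.07 rot [3.140e+00 1.000e-03 1.768e+00] t 27.8667
```

On the desk, with Fz rising by about 7 N. Opening part-way slowly, then fully, and retreating up.

```bash
(python3 -m handwheel '[[0,0,-0.007,0,0,0],[0,0,-0.007,0,0,0],[0,0,-0.007,0,0,0],[0,0,-0.007,0,0,0]]' 0.4
python3 -m handwheel '[[0,0,0,0,0,0],[0,0,0,0,0,0],[0,0,0,0,0,0],[0,0,0,0,0,0]]' -0.2
python3 -m handwheel '[[0,0,-0.05,0,0,0],[0,0,-0.12,0,0,0],[0,0,-0.24,0,0,0],[0,0,-0.36,0,0,0],[0,0,-0.5,0,0,0],[0,0,-0.5,0,0,0]]'
python3 -m handwheel '[[0,-0.2,0,0,0,0],[0,-0.4,0,0,0,0],[0,-0.5,0,0,0,0],[0,-0.5,0,0,0,0]]')|egrep 'pos|width|time'
python3 -c "
from h import *
snap('side','s16');snap('top','t16')
a=cv2.imread('pics/s16.png')[150:250,230:390]
b=cv2.imread('pics/t16.png')[110:260,260:400]
c=np.full((520,800,3),0,np.uint8);A=cv2.resize(a,(416,260),interpolation=cv2.INTER_CUBIC);B=cv2.resize(b,(364,390),interpolation=cv2.INTER_CUBIC)
c[:260,:416]=A;c[:390,420:784]=B;cv2.imwrite('pics/c9.png',c)"
```

```text
time: 28.2
tool_pos: [0.4055, -0.0485, 0.0319]
width: 0.0284
time: 28.53
tool_pos: [0.4056, -0.0485, 0.0319]
width: 0.0514
time: 29.03
tool_pos: [0.4093, -0.0494, 0.1389]
width: 0.0561
time: 29.37
tool_pos: [0.3052, -0.0684, 0.1322]
width: 0.0562
```

View pics/c9.png

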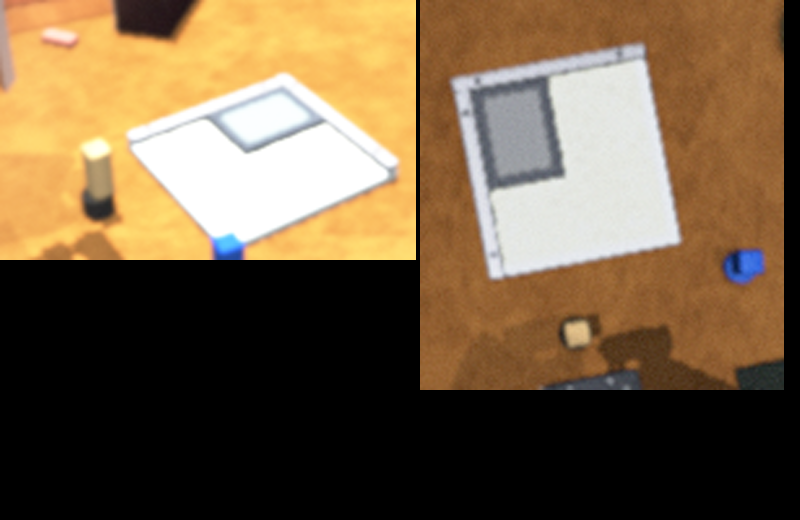

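The carrier lies in the corner, flush with both rails (right panel 473–563, 80–188). The pusher stands upright on the desk off the board at (577,333), and the gripper is clear. Handing in.

```bash
python3 -c "
from bench import robot
print(robot.close_job())"
```

```text
the job is handed in; nothing more can be done
None
```

I handed the job in after pressing the carrier flush on the left rail (about 8 N) and the far rail (about 7 N). The pusher stands upright on the desk in front of the board; the hand-in returned no verdict.

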